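# Clip the tasting pick and present the truffle dish

## Task

Take the red tasting pick from its rest and push it down into the fork clip on the side of the tasting caddy, past the sprung brass jaw, until it lies home and centred in both forks with the jaw shut over it, and let go of it. Then lift the caddy level by its carrying bar, about 10 cm straight up off the slate mat, and in the air turn it a quarter turn clockwise (seen from above) so that its pick side faces the brass mark on the mat, keeping the loose truffle in the middle of its dish. Finish while holding the caddy still and level there above the mat, leaving the three loose jars around it where they stand.

Things in the scene. Friction and masses are not known exactly. Their poses are not given: they have to be found in the camera images.
- pick_mid (a point): tasting pick: red round rod 10 mm in diameter and 150 mm long, with a thin 30 mm steel point (4 mm) beyond one end; 25 g. The point given is the middle of the red rod, on its axis; its x axis runs along the rod to the steel point (either way round is right in the clip). It starts lying level, loose, across two notched posts of the rest.
- rest: pick rest, pale wood, fixed: foot 130 x 50 x 8 mm with two notched posts 100 mm apart along its x axis, 10 mm thick and 40 mm high, that carry the pick 35 mm above the table (axis height); free space between the posts for fingers. Origin: centre of the underside. z up.
- caddy: tasting caddy, loose, about 0.5 kg: wooden board 206 (x) x 176 (y) x 12 mm, reaching 89 mm behind and 117 mm before the dish's centre along x, with a white dished plate, a carrying bar over it and the fork clip at its +x (pick) side. Origin: on the underside, below the dish's centre; y along the bar, z up. Starts on the mat, its x about a quarter turn counter-clockwise from the mat's x.
- bar (a point): centre of the caddy's carrying bar, where it is gripped: dark steel, 12 mm wide (x), 16 mm high, 168 mm long (y), straight over the dish's centre, 100 mm above the caddy's underside, on an upright (16 x 8 mm) at each end, y = -80 and 80 mm. Axes as caddy. The truffle's top is 49 mm below this point.
- dish (a point): centre of the inner floor of the white dished plate on the caddy, 17 mm above the caddy's underside, 83 mm under the bar's centre; the floor rises outwards all round at 6 degrees, rim radius 60 mm, rim 28 mm above the underside. Axes as caddy.
- clip (a point): where the pick's middle lies when home in the clip: 95 mm along the caddy's +x from the dish's centre, 65 mm above its underside; axes as caddy, pick along y. Two steel forks at y = -46 and 46 mm, 10 mm thick, slot 14 mm wide (x), open upwards; inner prongs reach 34 mm above this point, outer ones 15 mm. Between them room for fingers, down to 28 mm below this point.
- jaw (a joint): sprung brass jaw, one part with a lip beside each fork (y = -59 and 59 mm): 0 rad shut, up to 0.45 swung outwards (+x). Shut, its sloped face runs from 36 mm above clip (10 mm outwards) down to the lip, underside 8 mm above it and 2 mm past the slot's middle towards the dish. A downward push of some 3 to 8 N on the pick swings it out; it snaps back over the pick once home.
- truffle_center (a point): truffle: dark brown ball 34 mm in diameter, 25 g, loose in the middle of the dish; the point is its centre (its axes turn as it rolls)
- mat: serving mat, dark slate, fixed: 300 (x) x 250 (y) x 4 mm. Origin: centre of the underside. Its x axis points to the edge with the brass mark (the customer's side), z up. The caddy stands on it about at its centre.
- mark (a point): brass bar 12 x 90 mm inlaid in the mat, 136 mm from the mat's centre along the mat's x
- jar_mid: bystander in the middle of the far side: jar 62 mm in diameter, 60 mm high, dark label, brass lid; leave alone. Origin: centre of the underside.
- jar_left: bystander at the robot's left: jar 62 mm in diameter, 75 mm high, dark label, brass lid; leave alone. Origin: centre of the underside.
- jar_right: bystander at the robot's right: jar 62 mm in diameter, 60 mm high, dark label, brass lid; leave alone. Origin: centre of the underside.
Mind the look-alikes: they are no part of the job. Of the things that look like the part that bears pick_mid, the smaller one is meant.

How it is judged:
On the way, in this order (a step that is already met when the one before it is completed fails the run):
1. the pick lies home in both forks with the jaw shut over it, released, while the caddy stands on the mat (z of pick_mid in the frame of clip between -0.004 and 0.004 m and x of pick_mid in the frame of clip between -0.005 and 0.005 m and y of pick_mid in the frame of clip between -0.015 and 0.015 m and angle between the x axis of pick_mid and the y axis of clip, either way round below 0.12 rad and value of joint jaw below 0.05 rad and contact force between pick and the fingers below 0.1 N and height (world z) of bar below 0.115 m), for 0.2 s.
2. the caddy is lifted clear of the mat by the gripper, not yet turned (height (world z) of dish above 0.051 m and contact force between caddy and the fingers above 1 N and y of mark in the frame of bar below -0.05 m and angle between the x axis of bar and the x axis of mat, either way round above 1.2 rad), for 0.1 s.
At the end, for the whole second after the job is handed in: Caddy held still by the gripper, underside 5 to 20 cm above the mat and within 6 cm of its centre, level within 0.1 rad, pick side facing the mark within 0.2 rad; truffle within 15 mm of the dish centre; pick home in both forks (4 mm in height, 5 mm across, 15 mm along), released, jaw shut (height (world z) of dish between 0.071 and 0.221 m and contact force between caddy and the fingers above 1 N and horizontal distance between bar and mat below 0.06 m and angle between the x axis of bar and the x axis of mat, either way round below 0.2 rad and x of mark in the frame of bar above 0.05 m and angle between bar's own z axis and vertical below 0.1 rad and horizontal distance between truffle_center and dish below 0.015 m and z of truffle_center in the frame of dish between 0.01 and 0.025 m and z of pick_mid in the frame of clip between -0.004 and 0.004 m and x of pick_mid in the frame of clip between -0.005 and 0.005 m and y of pick_mid in the frame of clip between -0.015 and 0.015 m and angle between the x axis of pick_mid and the y axis of clip, either way round below 0.12 rad and value of joint jaw below 0.05 rad and contact force between pick and the fingers below 0.1 N and linear speed of caddy below 0.02 m/s and angular speed of caddy below 0.1 rad/s); the arm keeps its last pose, push and grip.
It fails at once if the truffle strays more than 25 mm from the dish's middle (distance between truffle_center and dish above 0.031 m).
It fails at once if the caddy tips more than 0.25 rad (angle between bar's own z axis and vertical above 0.25 rad).
It fails at once if a loose jar is disturbed (moved more than 30 mm) (distance of any of jar_mid, jar_left, jar_right from where it was at the start of the episode above 0.03 m).
It also fails if it takes over 54 s, if anything falls off the work surface, if the arm or the gripper's body presses on something with over 40 N, if the wrist force passes 120 N, or if a joint passes its speed limit or range.

## Robot

A 6-joint arm with a two-finger parallel gripper is mounted at the origin on the work surface. World frame = base frame: x ahead of the robot, y to its left, z up, the work surface at z = 0. Lengths are in m, angles in rad, forces in N, time in s.
With the tool pointing down it reaches from about 0.4 to 0.825 m from the base axis. Payload 7 kg.
Tool frame: the origin (TCP) lies on the mounting face of the last link; the fingertips stand 178 mm ahead of it and the grasp point (between the pads) lies arm.grip_depth ahead of it (arm.grip_depth is the distance from the TCP to the grasp point, in m); z points along the fingers, y is the direction in which the jaws open and shut (so a half turn about z gives the same grasp; the last joint's range is limited). The gripper opens to 88 mm and grips with 3 to 60 N. Pads are 19 mm wide; open, the fingers measure 130 mm over their backs; the gripper's body (78 mm by 193 mm) begins 47 mm behind the grasp point.
Start: joints at [1.405, 0.359, 0.012, 0, -1.224, -0.288], TCP at [0.296, 0.607, 0.405] pointing down, gripper open.
Joint ranges: [-3.07, 3.07], [-1.43, 2.12], [-1.02, 1.25], [-3.03, 1.67], [-3.05, -0], [-3.03, 3.03]. Speed limits (rad/s): [2.39, 2.39, 3.01, 3.14, 3.14, 3.14].

## Interface

Orientations are given as [roll, pitch, yaw] about the fixed x, y, z axes, in that order (R = Rz(yaw) Ry(pitch) Rx(roll)).
In Python, from station import arm gives the robot as it stands.
- The arm moves only by the tool carry_out, never from a script. Its argument "targets" is a list that holds one entry, the list of rows, each a list of 7 numbers: the turn, a rotation vector about the tool's x, y, z in units of 8 degrees (1.0 is 8 degrees), then the shift along the tool's x, y, z in units of 2.5 cm (1.0 is 2.5 cm), then the opening, from -1 (shut) to 1 (fully open). A call has 1 to 20 rows; each row shifts and turns the commanded pose from where the row before left it, along the tool's axes as they then stand; what a row does not reach is not made up. A row lasts 1/8 s, in which the tool goes at most 62.5 mm and 10.7 degrees, less where a joint would pass 70% of its speed; a pose out of reach is approached as far as the arm can. A call with a number of a shift or a turn outside -1 to 1 is refused whole. A call with a gripper value outside its range is refused whole. The fingers move at their own pace and stop on an object; "squeeze" is the grip in N (left out, the last holds). Time passes only in rows, so rows that do not move let the fingers close. It gives the time, the measured TCP pose, the force and the opening at its end, in the units of the state.
- arm.get_state(): the state, without advancing time (a new reading comes with each control period).
- arm.grab_frame(name): name is "scene" or "top"; returns (picture, depth): 420x560x3 uint8, red, green, blue; 420x560 float32, m along the optical axis (not along the pixel's ray), 0 where there is no reading.
- arm.camera_model(name): a dict with "camera_matrix" (3x3 intrinsics, pixels), "world_from_camera" (4x4, takes a point from camera to world coordinates). Camera axes: x right, y down, z forward; pixel columns grow to the right and rows downward; lengths in m; the calibration is good to about 2 mm. A picture is of the moment at which its call begins. camera_model takes no time and is no camera call.
- arm.job_done(): hands the job in, once; it reports no verdict.
Trained networks look in the newest picture that a camera, given by its name, has taken for a name from the list of things; names that differ only in an ending like _2 or _b are one class to them, and where a whole thing is asked for, a point or a joint stands for the part that bears it (a point fixed in the world has none). Each returns a list of dicts, best first, with "conf" (0 to 1); they miss things now and then, are a little off and sometimes report something else, mostly with a low value. They report only what shows in the picture. A call takes as long as a camera call. They do not tell look-alikes from the thing itself.
- arm.spot_in(camera, query): "point" ([row, column] in pixels, amid what is visible of it).
- arm.landmark_of(camera, query): "point" ([row, column] in pixels: a listed point, or the origin of a listed thing).
The state is a dict: "t": time; "q": joint angles; "qd": joint speeds; "joint_efforts": joint torques, N m; "eef_pos": TCP position; "ee_rot": TCP orientation; "force": force on the tool from outside, world axes, zero at the start; "moment": the same for the moment, N m; "width": finger opening in m.
Only numpy, scipy, OpenCV 4.12 (cv2) and the standard library are available. Lean on these libraries where they do the work, as an engineer would, in place of code of your own. Each camera call takes 0.05 s, during which the arm holds its last target.

## Working session

There is one attempt and no reset: what is moved stays moved. The work goes in short steps, Python scripts to look and compute and a tool call to move; the robot and the scene stay as the last step left them, time stands still between calls to the robot, and variables do not carry over. Pictures are saved under pics/ and viewed, and the job is handed in when it is done.

Besides the shell and the picture viewer there is one more tool, called after "Emit:" as name(argument=value, ...) on one line, values as JSON. carry_out: Moves the arm, as the interface text tells. Its arguments: {"type":"object","properties":{"targets":{"type":"array"},"squeeze":{"type":"number"}},"required":["targets"]}

```bash
ls; mkdir -p pics; python3 - <<'E'
from station import arm
import cv2,numpy as np
np.set_printoptions(precision=4,suppress=True)
print(arm.get_state(), arm.grip_depth)
for n in ("scene","top"):
    p,d=arm.grab_frame(n); cv2.imwrite(f"pics/{n}0.png",p[:,:,::-1]); np.save(f"pics/{n}0.npy",d)
    m=arm.camera_model(n); print(n,np.array(m["camera_matrix"]),np.array(m["world_from_camera"]))
E
```

```text
pics
{'t': 0.0, 'q': array([ 1.4051,  0.3594,  0.011 , -0.0003, -1.2241, -0.2881]), 'qd': array([ 0.001 ,  0.0004, -0.0005,  0.001 , -0.0005,  0.0009]), 'joint_efforts': array([ -0.0008, -58.2722,  29.3062,   6.997 ,   0.0069,  -0.0002]), 'eef_pos': array([0.2958, 0.6065, 0.4037]), 'ee_rot': array([ 3.1399, -0.0002, -0.4539]), 'force': array([ 0.0584, -0.28  , -0.6347]), 'moment': array([-0.0322, -0.0002, -0.0102]), 'width': 0.08755003878617246} 0.1593
scene [[448.6498   0.     288.1065]
 [  0.     448.6498 211.9519]
 [  0.       0.       1.    ]] [[ 0.3117  0.6636 -0.6801  1.2272]
 [ 0.9502 -0.2199  0.221  -0.2292]
 [-0.0029 -0.7151 -0.699   0.8506]
 [ 0.      0.      0.      1.    ]]
top [[386.9725   0.     273.7825]
 [  0.     386.9725 204.0542]
 [  0.       0.       1.    ]] [[ 0.0099 -0.9928  0.1196  0.4007]
 [-0.9996 -0.013  -0.0249  0.0017]
 [ 0.0263 -0.1193 -0.9925  1.0387]
 [ 0.      0.      0.      1.    ]]
```

View pics/scene0.png

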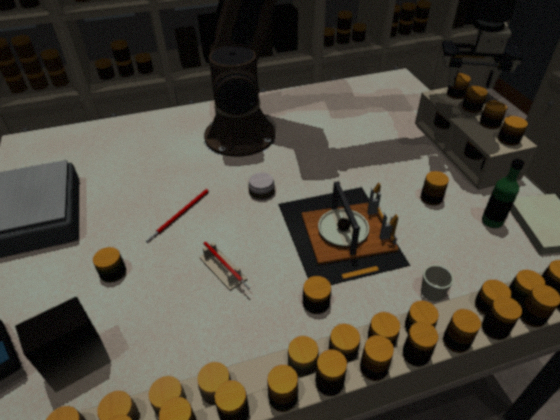

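View pics/top0.png

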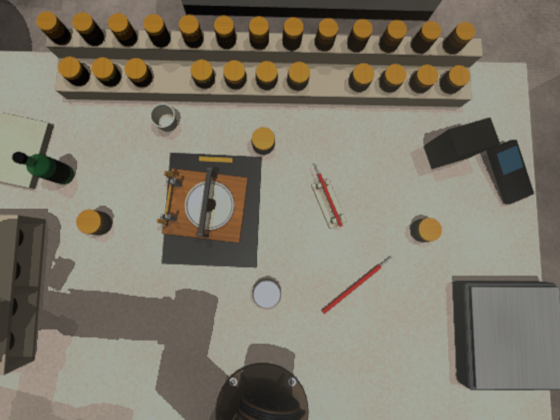

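```bash
cat > h.py <<'E'
from station import arm
import cv2,numpy as np
np.set_printoptions(precision=4,suppress=True)
def ray(n,pt):
    m=arm.camera_model(n);K=np.array(m["camera_matrix"]);T=np.array(m["world_from_camera"])
    d=T[:3,:3]@np.linalg.inv(K)@np.array([pt[1],pt[0],1.]);return T[:3,3],d
def atz(n,pt,z):
    o,d=ray(n,pt);return o+d*(z-o[2])/d[2]
def tri(pts):
    A=np.zeros((3,3));b=np.zeros(3)
    for n,p in pts:
        o,d=ray(n,p);d=d/np.linalg.norm(d);P=np.eye(3)-np.outer(d,d);A+=P;b+=P@o
    x=np.linalg.solve(A,b);return x
def proj(n,X):
    m=arm.camera_model(n);K=np.array(m["camera_matrix"]);T=np.linalg.inv(np.array(m["world_from_camera"]))
    c=T@np.append(X,1);u=K@c[:3];return (u[1]/u[2],u[0]/u[2])
def cloud(n,d):
    m=arm.camera_model(n);K=np.array(m["camera_matrix"]);T=np.array(m["world_from_camera"])
    r,c=np.indices(d.shape);P=np.stack([(c-K[0,2])/K[0,0]*d,(r-K[1,2])/K[1,1]*d,d],-1)
    return P@T[:3,:3].T+T[:3,3]
E
python3 - <<'E'
from h import *
Z=dict(pick_mid=.035,bar=.104,dish=.021,clip=.069,truffle_center=.038,mat=0,mark=.004,caddy=.004,rest=0,jar_mid=0,jar_left=0,jar_right=0)
for q,z in Z.items():
    P={}
    for n in("top","scene"):
        r=arm.landmark_of(n,q)
        for e in r[:3]: print(q,n,np.array(e["point"]),round(e["conf"],2),atz(n,e["point"],z))
        if r:P[n]=r[0]["point"]
    if len(P)==2: print("   tri",tri(list(P.items())))
print(arm.get_state()["t"])
a=cv2.imread("pics/top0.png");
cv2.imwrite("pics/crop_pick.png",cv2.resize(a[150:320,290:410],None,fx=3.4,fy=3.4,interpolation=2))
cv2.imwrite("pics/crop_cad.png",cv2.resize(a[145:275,150:275],None,fx=4.5,fy=4.5,interpolation=2))
E
```

```text
pick_mid top [285.7 352.5] 0.83 [ 0.3136 -0.2273  0.035 ]
pick_mid scene [207.6 178.3] 0.84 [ 0.3273 -0.2403  0.035 ]
pick_mid scene [260.8 220.2] 0.49 [ 0.5392 -0.1733  0.035 ]
   tri [ 0.3111 -0.236   0.0183]
bar top [202.6 207.4] 0.71 [0.5148 0.1392 0.104 ]
bar scene [204.4 343.6] 0.72 [0.5182 0.1425 0.104 ]
   tri [0.5158 0.1415 0.1017]
dish top [205.2 208.3] 0.77 [0.5181 0.1488 0.021 ]
dish scene [230.5 343.1] 0.7 [0.5279 0.1445 0.021 ]
   tri [0.5191 0.1498 0.0104]
clip top [198.1 169.1] 0.69 [0.5292 0.2405 0.069 ]
clip scene [207.7 380.4] 0.75 [0.5252 0.243  0.069 ]
clip scene [258.9 221.1] 0.34 [ 0.5631 -0.1725  0.069 ]
   tri [0.5288 0.24   0.073 ]
truffle_center top [202.2 208.3] 0.66 [0.5239 0.1466 0.038 ]
truffle_center scene [222.7 342.7] 0.71 [0.517  0.1466 0.038 ]
   tri [0.5228 0.1447 0.0445]
mat top [156.6 213.3] 0.52 [0.6544 0.1423 0.    ]
mark top [154.5 217.4] 0.68 [0.6594 0.1308 0.004 ]
mark scene [275.  358.2] 0.96 [0.6577 0.1291 0.004 ]
   tri [0.6587 0.1296 0.0053]
caddy top [206.8 206.5] 0.56 [0.5156 0.156  0.004 ]
caddy scene [234.8 342.2] 0.94 [0.5268 0.144  0.004 ]
   tri [ 0.5159  0.1542 -0.0099]
rest top [202.4 328.2] 0.96 [ 0.5323 -0.1722  0.    ]
rest top [198.4 171. ] 0.39 [0.5376 0.2523 0.    ]
rest scene [270.2 221.2] 0.94 [ 0.5389 -0.1746  0.    ]
   tri [ 0.5332 -0.1738 -0.0073]
jar_mid top [144.3 263.3] 0.59 [0.6912 0.0061 0.    ]
jar_mid top [155.6 213. ] 0.37 [0.6571 0.1432 0.    ]
jar_mid scene [303.2 316.4] 0.74 [0.698  0.0087 0.    ]
   tri [ 0.6936  0.0082 -0.0062]
jar_left top [224.9 100.3] 0.8 [0.4641 0.4359 0.    ]
jar_left scene [199.7 430.7] 0.77 [0.4782 0.4321 0.    ]
   tri [ 0.4652  0.4428 -0.0147]
jar_right top [229.7 420.7] 0.84 [ 0.4611 -0.4234  0.    ]
jar_right top [199.9 207.9] 0.58 [0.5348 0.1534 0.    ]
jar_right scene [272.6 111.3] 0.56 [ 0.4637 -0.4253  0.    ]
   tri [ 0.4612 -0.4253 -0.0032]
1.3
```

View pics/crop_pick.png

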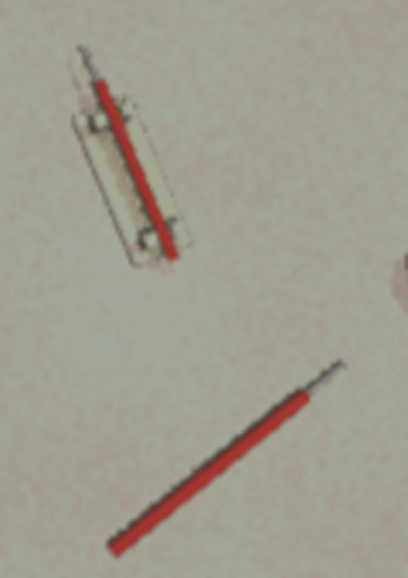

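View pics/crop_cad.png

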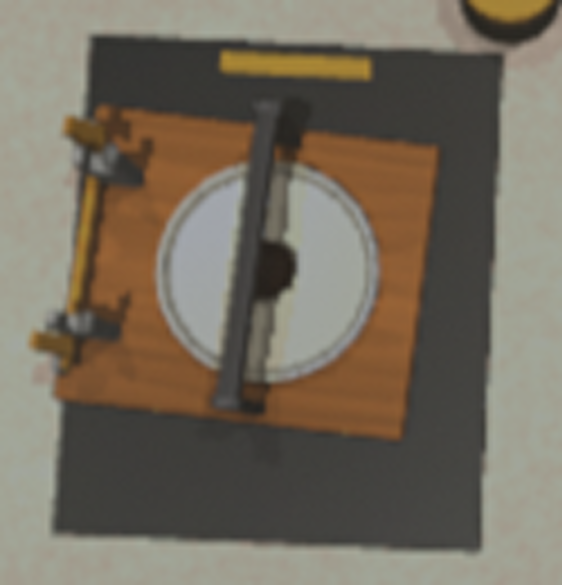

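```bash
python3 - <<'E'
from h import *
for n in("top","scene"):
    p=cv2.imread(f"pics/{n}0.png").astype(int)
    red=((p[:,:,2]>100)&(p[:,:,1]<70)&(p[:,:,0]<70)).astype(np.uint8)
    k,l,s,c=cv2.connectedComponentsWithStats(red,connectivity=8)
    for i in range(1,k):
        if s[i,4]<60: continue
        ys,xs=np.nonzero(l==i);P=np.array([atz(n,(y,x),.035)for y,x in zip(ys,xs)])
        m=P.mean(0);u=np.linalg.svd(P-m)[2][0];t=(P-m)@u
        print(n,"red",s[i],c[i],m,"mid",m+u*(t.max()+t.min())/2,np.ptp(t),np.degrees(np.arctan2(u[1],u[0]))%180)
    d=np.load(f"pics/{n}0.npy");C=cloud(n,d)
    m=(C[...,2]>.085)&(C[...,2]<.125)&(abs(C[...,0]-.52)<.13)&(abs(C[...,1]-.14)<.05)
    P=C[m];mm=P.mean(0);u=np.linalg.svd(P-mm)[2][0];t=(P-mm)@u
    print(n,"bar",len(P),mm,"mid",mm+u*(t.max()+t.min())/2,np.ptp(t),np.degrees(np.arctan2(u[1],u[0])), np.percentile(P[:,2],[5,50,95]))
    # prongs
    m=(C[...,2]>.06)&(C[...,2]<.13)&(abs(C[...,0]-.53)<.13)&(abs(C[...,1]-.24)<.04)
    P=C[m];print(len(P),P[np.argsort(P[:,0])][::max(1,len(P)//14)])
    # mat dark / brass mark
    hsv=cv2.cvtColor(cv2.imread(f"pics/{n}0.png"),cv2.COLOR_BGR2HSV)
    b=(abs(C[...,2])<.02)&(abs(C[...,0]-.66)<.03)&(abs(C[...,1]-.13)<.08)&(hsv[...,1]>110)
    ys,xs=np.nonzero(b);P=np.array([atz(n,(y,x),.004)for y,x in zip(ys,xs)]);m=P.mean(0);u=np.linalg.svd(P-m)[2][0];print("mark",m,np.ptp((P-m)@u),np.degrees(np.arctan2(u[1],u[0])))
E
```

```text
top red [318 174  24  52 158] [329.4367 199.5443] [ 0.5357 -0.1696  0.035 ] mid [ 0.5356 -0.1696  0.035 ] 0.1459917124750829 22.696305745760213
top red [322 265  59  48 277] [350.5632 288.6895] [ 0.3062 -0.2225  0.035 ] mid [ 0.3076 -0.2243  0.035 ] 0.18720594590456088 128.12029929732387
top bar 416 [0.5159 0.1452 0.11  ] mid [0.5163 0.1452 0.11  ] 0.16638825378149164 173.83031231556728 [0.1007 0.1109 0.1139]
206 [[0.4645 0.2532 0.0959]
 [0.4676 0.2482 0.0878]
 [0.4711 0.2561 0.1039]
 [0.4756 0.2328 0.0825]
 [0.4785 0.2523 0.0736]
 [0.4813 0.2332 0.1017]
 [0.4837 0.2326 0.0743]
 [0.4876 0.2552 0.0828]
 [0.5685 0.2231 0.0655]
 [0.5708 0.2423 0.0798]
 [0.5738 0.2235 0.0645]
 [0.5775 0.2423 0.0707]
 [0.5828 0.2344 0.084 ]
 [0.5858 0.2463 0.1059]
 [0.5894 0.243  0.1004]]
mark [0.6468 0.1357 0.004 ] 0.09028449057000149 87.73115330189135
scene red [157 190  51  41 136] [182.0221 209.6471] [ 0.3373 -0.2311  0.035 ] mid [ 0.3362 -0.2297  0.035 ] 0.18364886390862437 128.07842029122145
scene red [307 213  41  48 570] [321.9211 242.6667] [0.5597 0.0734 0.035 ] mid [0.5398 0.0726 0.035 ] 0.15787
[... 173 characters left out ...]
cene red [204 242  38  38 156] [222.2885 260.5256] [ 0.539  -0.1688  0.035 ] mid [ 0.5368 -0.1697  0.035 ] 0.14772245588648292 22.3994738777847
scene bar 399 [0.5327 0.1442 0.1075] mid [0.5226 0.1452 0.1077] 0.16844733019876468 -5.7751818012442095 [0.0911 0.1105 0.1137]
323 [[0.4669 0.2577 0.0992]
 [0.4749 0.2528 0.0867]
 [0.4783 0.2576 0.0814]
 [0.4833 0.2335 0.0752]
 [0.4872 0.2413 0.0659]
 [0.4893 0.238  0.0826]
 [0.4909 0.2351 0.0778]
 [0.5724 0.2248 0.0622]
 [0.577  0.2238 0.0705]
 [0.5802 0.2243 0.0906]
 [0.5818 0.2416 0.0624]
 [0.5889 0.2368 0.0847]
 [0.5928 0.2447 0.1029]
 [0.5957 0.2423 0.093 ]
 [0.5979 0.2405 0.082 ]]
mark [0.6498 0.1357 0.004 ] 0.1506022055593677 87.74744706904147
```

```bash
cat > ov.py <<'E'
from h import *
def wire(n,src,out,cx,cy,yaw,box,f,z0=.004):
    a=cv2.imread(src);r0,r1,c0,c1=box;a=cv2.resize(a[r0:r1,c0:c1],None,fx=f,fy=f,interpolation=cv2.INTER_CUBIC)
    a=cv2.convertScaleAbs(a,alpha=1.6,beta=15)
    c,s=np.cos(yaw),np.sin(yaw)
    def px(p):
        X=[cx+c*p[0]-s*p[1],cy+s*p[0]+c*p[1],z0+p[2]];r,q=proj(n,X);return (int(round((q-c0+.5)*f)),int(round((r-r0+.5)*f)))
    def bx(x,y,z,col):
        P=[(i,j,k)for i in x for j in y for k in z]
        for i in range(8):
            for j in range(i):
                if sum(u!=v for u,v in zip(P[i],P[j]))==1: cv2.line(a,px(P[i]),px(P[j]),col,1,cv2.LINE_AA)
    bx((-.089,.117),(-.088,.088),(0,.012),(0,255,0))
    bx((-.006,.006),(-.084,.084),(.092,.108),(255,255,0))
    for y in(-.046,.046):
        for h,x in((.099,(.082,.088)),(.08,(.102,.108))): bx(x,(y-.005,y+.005),(.06,h),(255,0,255))
    th=np.linspace(0,2*np.pi,60)
    cv2.polylines(a,[np.array([px((.06*np.cos(t),.06*np.sin(t),.028))for t in th])],True,(0,0,255),1,cv2.LINE_AA)
    cv2.imwrite(out,a)
E
python3 - <<'E'
from ov import *
p=(.519,.1440,np.radians(84))
wire("top","pics/top0.png","pics/w_top.png",*p,(145,275,150,275),4.5)
wire("scene","pics/scene0.png","pics/w_scene.png",*p,(170,290,280,420),5)
E
```

```text
(no output)
```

View pics/w_top.png

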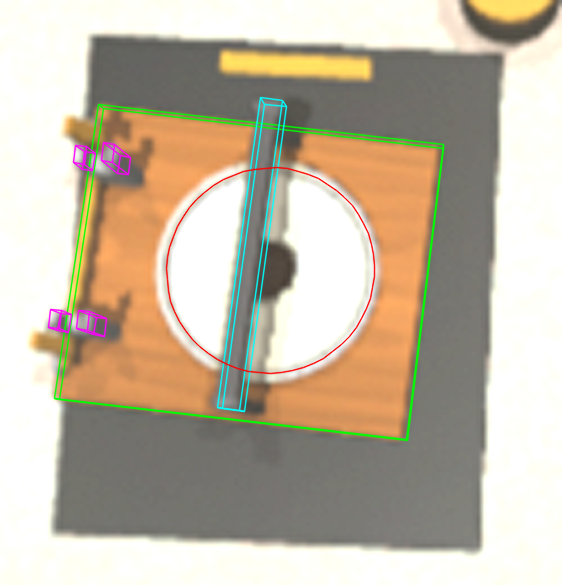

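View pics/w_scene.png

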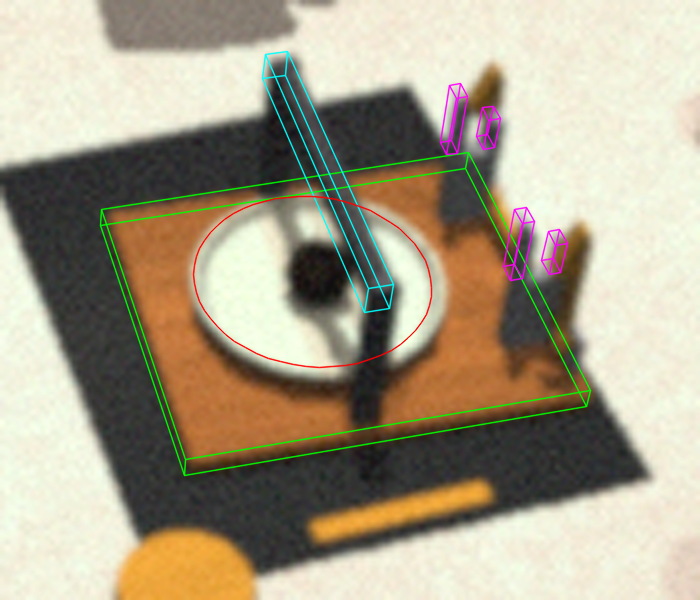

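```bash
sed -i 's/alpha=1.6,beta=15/alpha=1.0,beta=0/' ov.py; python3 - <<'E'
from ov import *
p=(.519,.1455,np.radians(84))
wire("top","pics/top0.png","pics/w_top2.png",*p,(160,240,155,235),9)
wire("scene","pics/scene0.png","pics/w_scene2.png",*p,(175,255,330,420),8)
a=cv2.imread("pics/scene0.png")[175,:][None]
a=cv2.imread("pics/scene0.png")[175:255,330:420];cv2.imwrite("pics/c_scene.png",cv2.resize(a,None,fx=8,fy=7,interpolation=2))
E
```

```text
(no output)
```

View pics/w_top2.png

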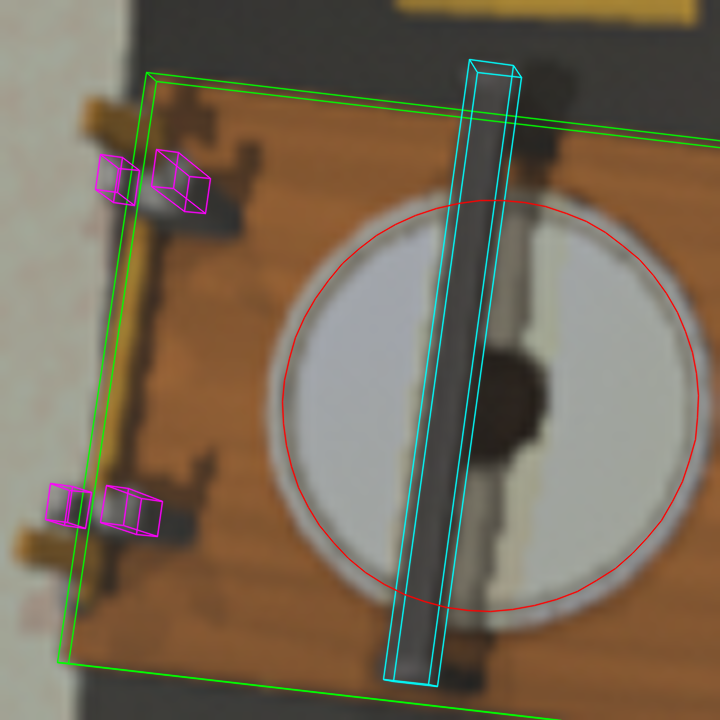

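View pics/w_scene2.png

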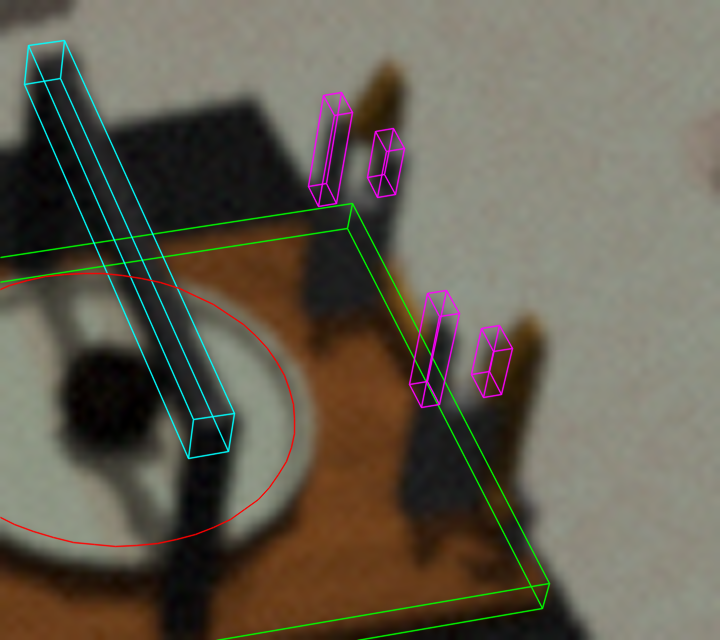

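View pics/c_scene.png

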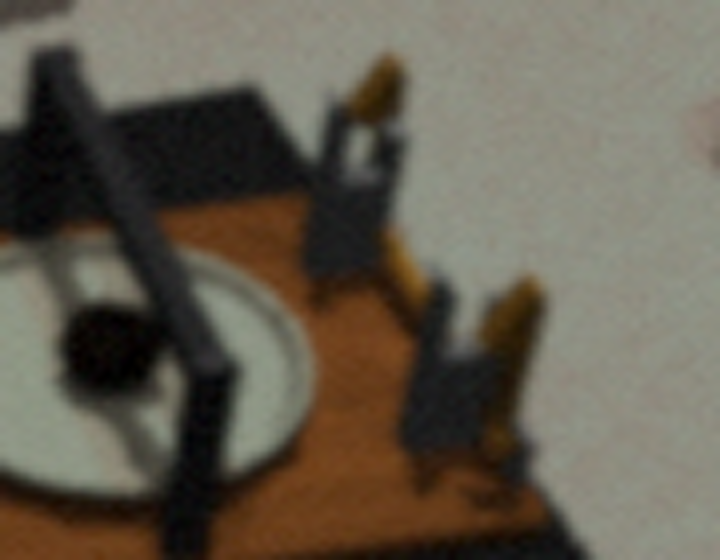

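Emit:
carry_out(targets=[[[0,0,-1,0,0,0,1],[0,0,-1,0,0,0,1],[0,0,-1,0,0,0,1],[0,0,-1,0,0,0,1],[0,0,-1,0,0,0,1],[0,0,-1,0,0,0,1],[0,0,-0.06,0,1,0,1],[0,0,0,0,1,0,1],[0,0,0,0,1,0,1],[0,0,0,0,1,0,1],[0,0,0,-0.1,1,0,1],[0,0,0,-0.1,1,0,1],[0,0,0,-0.1,1,0,1],[0,0,0,-0.1,1,0,1],[0,0,0,-0.1,1,0,1],[0,0,0,-0.1,1,0,1],[0,0,0,-0.1,1,0,1],[0,0,0,-0.1,1,0,1],[0,0,0,-0.1,1,0,1],[0,0,0,-0.1,1,0,1]]])

```text
t: 3.8
eef_pos: [0.4068, 0.272, 0.4047]
ee_rot: [-3.142, -0.0, 0.392]
force: [1.5, -0.1, -0.1]
width: 0.0876
```

Emit:
carry_out(targets=[[[0,0,0,-0.1,1,0,1],[0,0,0,-0.1,1,0,1],[0,0,0,-0.1,1,0,1],[0,0,0,-0.1,1,0,1],[0,0,0,-0.1,1,0,1],[0,0,0,-0.1,1,0,1],[0,0,0,-0.1,1,0,1],[0,0,0,-0.1,1,0.3,1],[0,0,0,-0.1,1,0.3,1],[0,0,0,-0.1,1,0.3,1],[0,0,0,-0.1,1,0.3,1],[0,0,0,-0.1,1,0.3,1],[0,0,0,-0.1,1,0.3,1],[0,0,0,-0.1,1,0.3,1],[0,0,0,-0.1,1,0.4,1],[0,0,0,-0.1,1,0.4,1],[0,0,0,-0.1,1,0.4,1],[0,0,0,-0.1,0.9,0.4,1],[0,0,0,0,0.5,0.3,1],[0,0,0,0,0,0,1]]])

```text
t: 6.3
eef_pos: [0.5405, -0.1695, 0.3039]
ee_rot: [-3.141, 0.001, 0.391]
force: [-0.2, 1.0, 0.7]
width: 0.0875
```

```bash
python3 - <<'E'
from h import *
for n,b in(("top",(120,260,260,400)),("scene",(150,330,130,310))):
    p,d=arm.grab_frame(n); r0,r1,c0,c1=b
    cv2.imwrite(f"pics/{n}1.png",cv2.resize(p[r0:r1,c0:c1,::-1],None,fx=3,fy=3,interpolation=2))
E
python3 -c "
import cv2,numpy as np
a=cv2.imread('pics/top1.png');b=cv2.imread('pics/scene1.png');b=cv2.resize(b,(420,420));cv2.imwrite('pics/both1.png',np.hstack([cv2.resize(a,(400,400)),cv2.resize(b,(400,400))]))"
```

```text
(no output)
```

View pics/both1.png

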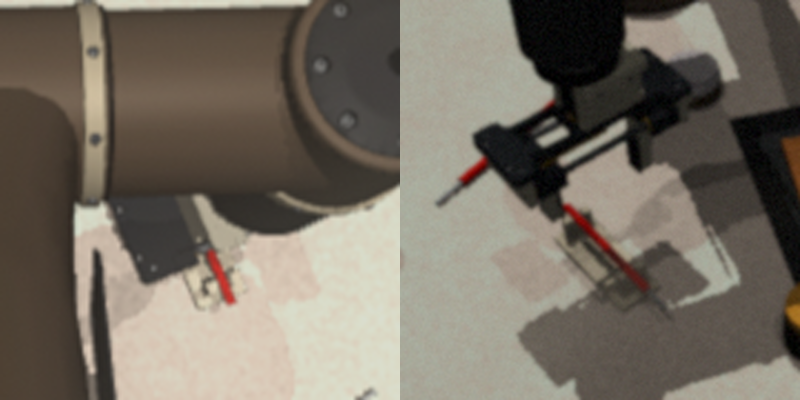

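Emit:
carry_out(targets=[[[0,0,0,-0.17,-0.06,0,1],[0,0,0,0,0,0.7,1],[0,0,0,0,0,0.7,1],[0,0,0,0,0,0.7,1],[0,0,0,0,0,0.7,1],[0,0,0,0,0,0.7,1],[0,0,0,0,0,0.5,1],[0,0,0,0,0,0.18,1],[0,0,0,0,0,0,1]]])

```text
t: 7.52
eef_pos: [0.5363, -0.1688, 0.2003]
ee_rot: [3.141, 0.0, 0.393]
force: [0.6, 0.8, 0.7]
width: 0.0874
```

```bash
python3 - <<'E'
from h import *
s=arm.get_state();print(s['eef_pos'],s['ee_rot'],s['force'])
for n,b in(("scene",(200,320,160,300)),):
    p,d=arm.grab_frame(n); r0,r1,c0,c1=b
    cv2.imwrite(f"pics/{n}2.png",cv2.resize(p[r0:r1,c0:c1,::-1],None,fx=5,fy=5,interpolation=2))
E
```

```text
[ 0.5363 -0.1688  0.2003] [3.1415 0.     0.3927] [0.5665 0.8301 0.6524]
```

View pics/scene2.png

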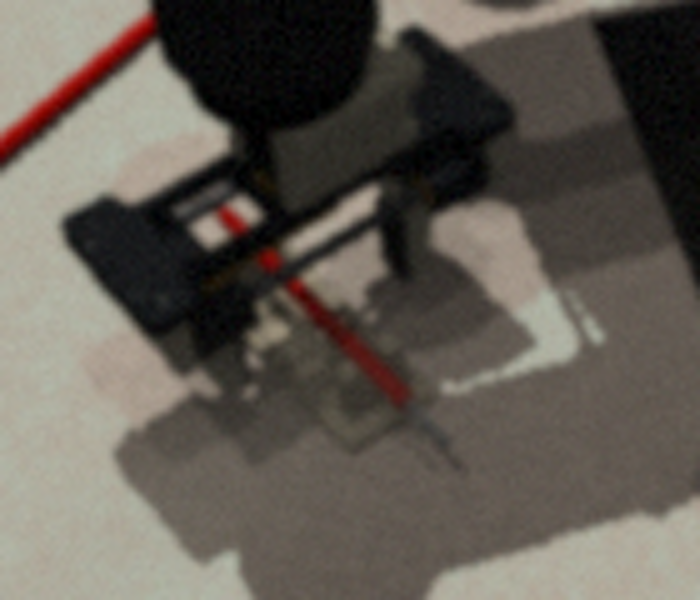

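Emit:
carry_out(targets=[[[0,0,0,0,0,0,-1],[0,0,0,0,0,0,-1],[0,0,0,0,0,0,-1],[0,0,0,0,0,0,-1],[0,0,0,0,0,0,-1],[0,0,0,0,0,0,-1],[0,0,0,0,0,0,-1],[0,0,0,0,0,0,-1]]], squeeze=30)

```text
t: 8.57
eef_pos: [0.5362, -0.1689, 0.2001]
ee_rot: [-3.142, 0.0, 0.392]
force: [0.2, 0.2, 0.0]
width: 0.0131
```

Emit:
carry_out(targets=[[[0,0,0,0,0,0,-1],[0,0,0,0,0,0,-1],[0,0,0,0,0,-0.4,-1],[0,0,0,0,0,-0.8,-1],[0,0,0,0,0,-1,-1],[0,0,0,0,0,-1,-1],[0,0,0.5,0,0,-1,-1],[0,0,0.8,0,0,-0.6,-1],[0,0,0.8,0,0,-0.4,-1],[0,0,0.8,0,0,0,-1],[0,0,0.66,0,0,0,-1],[0,0,0,0,0,0,-1]]])

```text
t: 10.07
eef_pos: [0.5361, -0.1689, 0.3308]
ee_rot: [-3.141, -0.0, -0.104]
force: [-0.7, 0.6, -0.8]
width: 0.0088
```

```bash
python3 - <<'E'
from h import *
for n in ("scene",):
    p,d=arm.grab_frame(n)
    cv2.imwrite(f"pics/{n}3.png",p[:,:,::-1])
E
```

```text
(no output)
```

View pics/scene3.png

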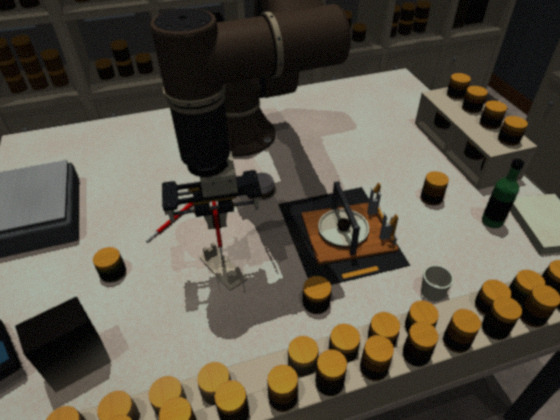

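Emit:
carry_out(targets=[[[0,0,0,-0.1,-0.5,0,-1],[0,0,0,-0.1,-0.8,0,-1],[0,0,0,-0.1,-1,0,-1],[0,0,0,-0.1,-1,0,-1],[0,0,0,-0.1,-1,0,-1],[0,0,0,-0.1,-1,0,-1],[0,0,0,-0.1,-1,0,-1],[0,0,0,-0.1,-1,0,-1],[0,0,0,-0.1,-1,0,-1],[0,0,0,-0.1,-1,0,-1],[0,0,0,-0.1,-1,0,-1],[0,0,0,-0.1,-1,0,-1],[0,0,0,-0.1,-1,0,-1],[0,0,0,-0.1,-1,0,-1],[0,0,0,-0.2,-1,0,-1],[0,0,0,-0.2,-1,0,-1],[0,0,0,-0.2,-0.7,0,-1],[0,0,0,0,-0.28,0,-1],[0,0,0,0,0,0,-1],[0,0,0,0,0,0,-1]]])

```text
t: 12.62
eef_pos: [0.5291, 0.2405, 0.3301]
ee_rot: [3.141, 0.0, -0.105]
force: [-0.6, 0.3, -0.4]
width: 0.0088
```

```bash
python3 - <<'E'
from h import *
for n in ("scene","top"):
    p,d=arm.grab_frame(n)
    cv2.imwrite(f"pics/{n}4.png",p[:,:,::-1])
E
```

```text
(no output)
```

View pics/scene4.png

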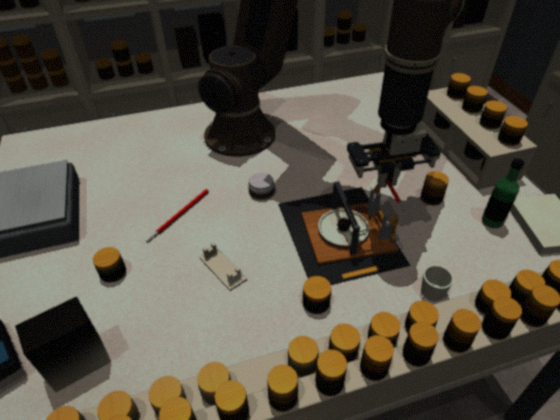

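View pics/top4.png

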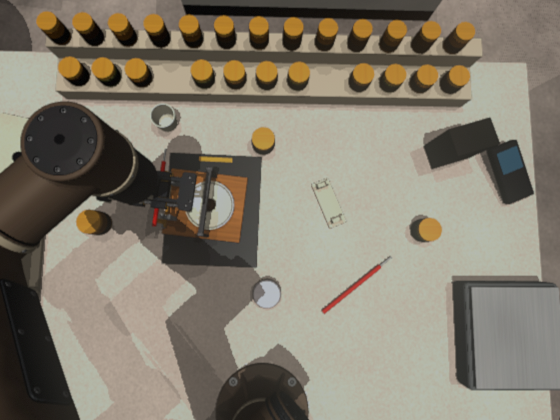

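Emit:
carry_out(targets=[[[0,0,0,0,0,0.6,-1],[0,0,0,0,0,0.6,-1],[0,0,0,0,0,0.6,-1],[0,0,0,0,0,0,-1]]])

```text
t: 13.22
eef_pos: [0.5286, 0.2407, 0.2831]
ee_rot: [3.139, 0.002, -0.105]
force: [-0.2, 0.1, 0.3]
width: 0.0089
```

```bash
python3 - <<'E'
from h import *
print(arm.get_state()['eef_pos'])
for n,b in(("top",(140,240,130,230)),("scene",(150,260,330,440))):
    p,d=arm.grab_frame(n); r0,r1,c0,c1=b
    cv2.imwrite(f"pics/{n}5.png",p[:,:,::-1])
    cv2.imwrite(f"pics/{n}5c.png",cv2.resize(p[r0:r1,c0:c1,::-1],(700,700),interpolation=2))
E
```

```text
[0.5286 0.2407 0.2831]
```

View pics/top5c.png

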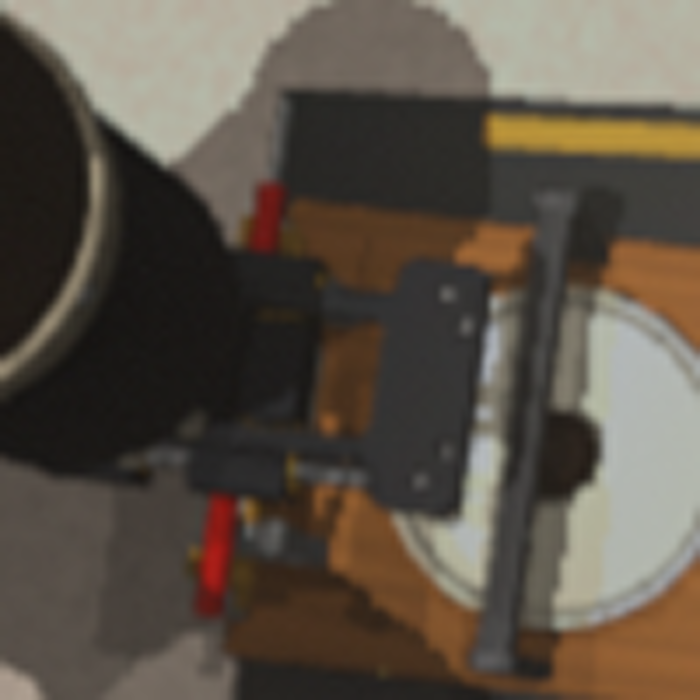

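View pics/scene5c.png

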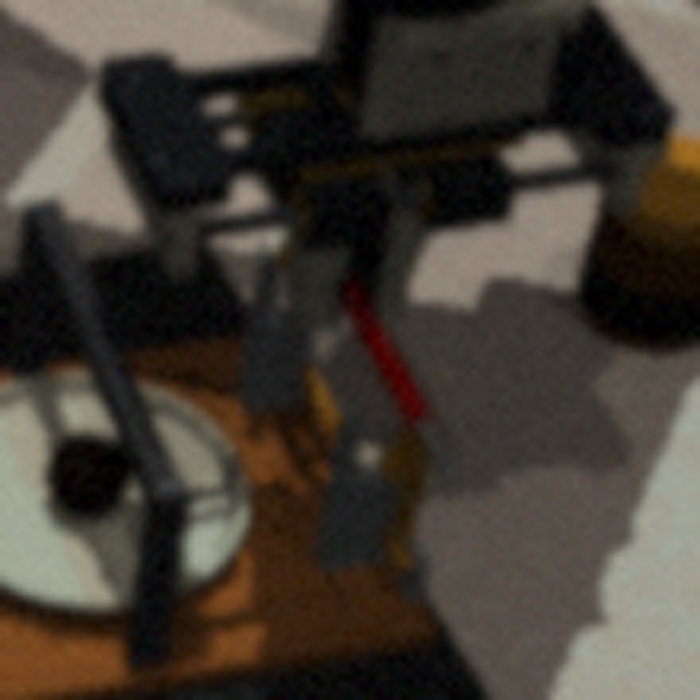

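```bash
cat > red.py <<'E'
from h import *
def redpx(img,box):
    p=img.astype(int);r0,r1,c0,c1=box
    m=((p[:,:,2]>60)&(p[:,:,2]>2.6*p[:,:,1])&(p[:,:,2]>2.6*p[:,:,0]))
    q=np.zeros_like(m);q[r0:r1,c0:c1]=m[r0:r1,c0:c1]
    return np.argwhere(q)
B={"top":(150,240,145,175),"scene":(150,240,370,410)}
def run(k,z,cx=.529):
  for n in B:
    P=redpx(cv2.imread(f"pics/{n}{k}.png"),B[n])
    W=np.array([atz(n,q,z)for q in P]);m=W.mean(0);u=np.linalg.svd(W-m)[2][0];u*=np.sign(u[0])
    print(n,len(P),"y at cx",(m+u*(cx-m[0])/u[0])[1],"ang",np.degrees(np.arctan2(u[1],u[0])),"x range",W[:,0].min(),W[:,0].max())
E
python3 - <<'E'
from red import *
run(5,.118)
m=np.load("pics/top0.npy")
p=(.519,.146,np.radians(84))
from ov import *
E
```

```text
top 89 y at cx 0.24073662425797734 ang -5.873209361409923 x range 0.4535405209778764 0.5982210953352488
scene 44 y at cx 0.24342651494175435 ang -5.832780869153072 x range 0.5571860955865439 0.5997507903724666
```

```bash
python3 - <<'E'
from h import *
a=cv2.imread("pics/top0.png")[165:228,152:185]
a=cv2.convertScaleAbs(a,alpha=1.3)
big=cv2.resize(a,None,fx=12,fy=12,interpolation=cv2.INTER_NEAREST)
b=big.copy()
yaw=np.radians(84);c,s=np.cos(yaw),np.sin(yaw)
def px(cx,cy,p):
    X=[cx+c*p[0]-s*p[1],cy+s*p[0]+c*p[1],.069+p[2]];r,q=proj("top",X);return (int((q-152+.5)*12),int((r-165+.5)*12))
for y in(-.046,.046):
    for x0,x1,z in((-.013,-.007,.034),(.007,.013,.015)):
        q=[px(.529,.241,(x,y+d,z)) for x,d in((x0,-.005),(x1,-.005),(x1,.005),(x0,.005))]
        cv2.polylines(b,[np.array(q)],True,(255,0,255),1)
for y in(-.059,.059):
    q=[px(.529,.241,(x,y,z)) for x,z in((.010,.036),(-.002,.008))]
    cv2.line(b,q[0],q[1],(0,255,255),1)
cv2.imwrite("pics/forks_top.png",np.hstack([big,b]))
E
```

```text
(no output)
```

View pics/forks_top.png

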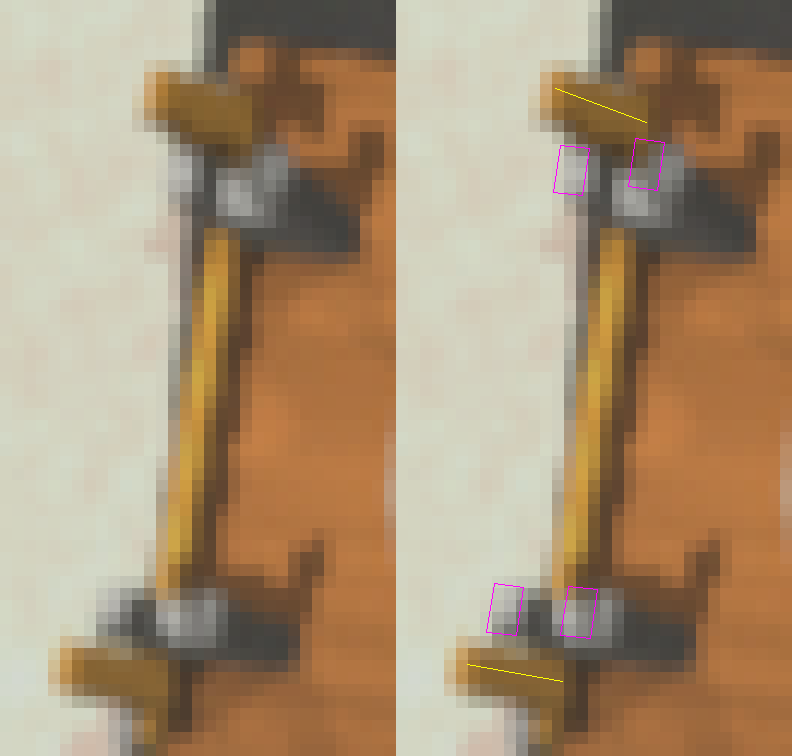

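Emit:
carry_out(targets=[[[0,0,0,0,0.03,0.2,-1],[0,0,0,0,0,0.2,-1],[0,0,0,0,0,0.1,-1],[0,0,0,0,0,0,-1]]], squeeze=45)

```text
t: 13.82
eef_pos: [0.5289, 0.2403, 0.2724]
ee_rot: [3.141, 0.0, -0.105]
force: [-0.6, -0.0, -0.1]
width: 0.0086
```

```bash
python3 - <<'E'
from h import *
print(arm.get_state()['eef_pos'],arm.get_state()['force'])
for n,b in(("top",(140,240,130,230)),("scene",(150,260,330,440))):
    p,d=arm.grab_frame(n); r0,r1,c0,c1=b
    cv2.imwrite(f"pics/{n}6.png",p[:,:,::-1])
    cv2.imwrite(f"pics/{n}6c.png",cv2.resize(p[r0:r1,c0:c1,::-1],(700,700),interpolation=2))
from red import run
run(6,.1055)
E
```

```text
[0.5289 0.2403 0.2724] [-0.5818 -0.0253 -0.1073]
top 90 y at cx 0.24115104078599528 ang -5.8920873414266675 x range 0.4543122365704287 0.6009403747446109
scene 47 y at cx 0.2438430940199475 ang -6.116812055998263 x range 0.554528596989969 0.6002584959575902
```

View pics/scene6c.png

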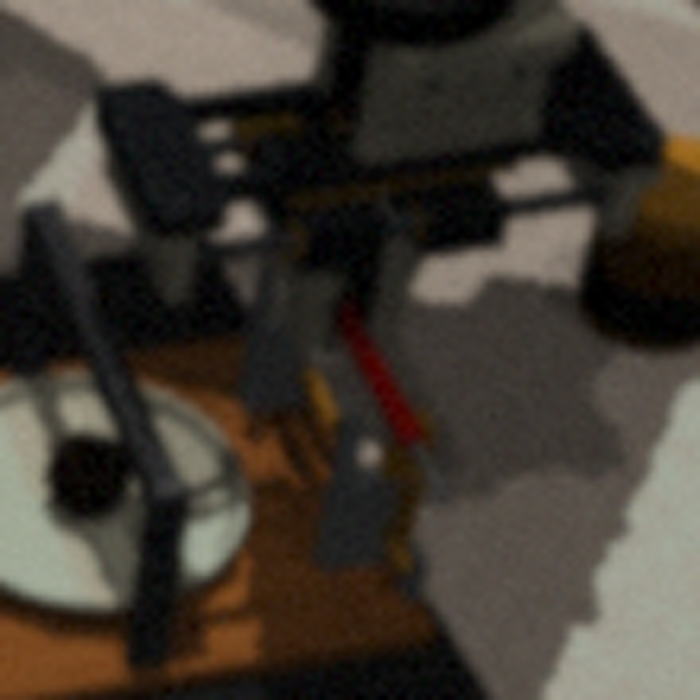

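View pics/top6c.png

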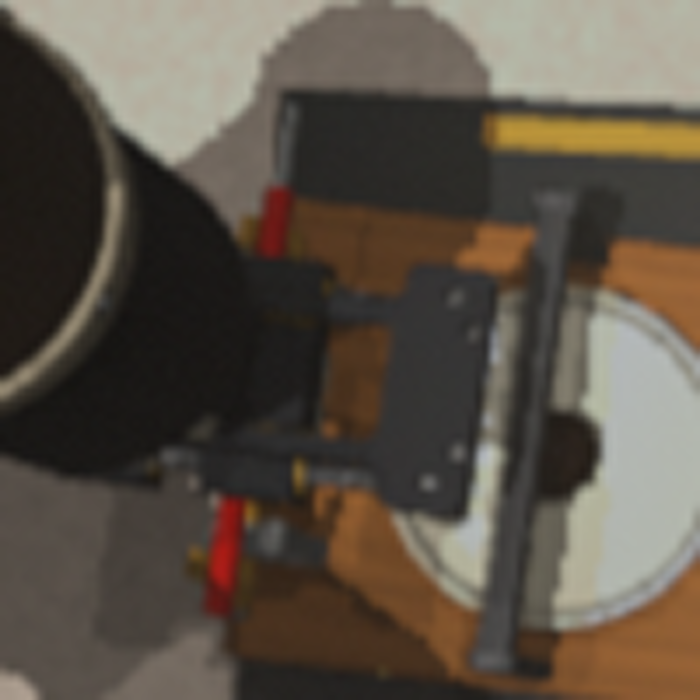

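```bash
python3 - <<'E'
from h import *
for z in(.064,.069,.084,.103):
  print(z,[np.array(proj("scene",(x,y+.0031,z))) for x,y in((.5748,.2355),(.4833,.2451))], [np.array(proj("top",(x,y+.0008,z))) for x,y in((.5748,.2355),(.4833,.2451))])
a=cv2.imread("pics/scene0.png")[185:240,365:405]
b=cv2.resize(a,None,fx=14,fy=14,interpolation=cv2.INTER_NEAREST);b=cv2.convertScaleAbs(b,alpha=1.4)
for (x,y) in((.5748,.2355),(.4833,.2451)):
    q=[proj("scene",(x,y+.0031,z)) for z in(.064,.103)]
    q=[(int((c-365+.5)*14),int((r-185+.5)*14)) for r,c in q];cv2.line(b,q[0],q[1],(0,0,255),1)
cv2.imwrite("pics/forks_scene.png",b)
E
```

```text
0.064 [array([222.8818, 387.6556]), array([198.0028, 374.6431])] [array([180.5855, 171.9872]), array([216.4599, 166.6312])]
0.069 [array([221.4497, 387.9679]), array([196.5751, 374.8988])] [array([180.2302, 171.5224]), array([216.2847, 166.1335])]
0.084 [array([217.0977, 388.9169]), array([192.2399, 375.6751])] [array([179.1423, 170.0992]), array([215.7482, 164.6092])]
0.103 [array([211.4628, 390.1457]), array([186.6336, 376.6791])] [array([177.7149, 168.2319]), array([215.044 , 162.6086])]
```

View pics/forks_scene.png

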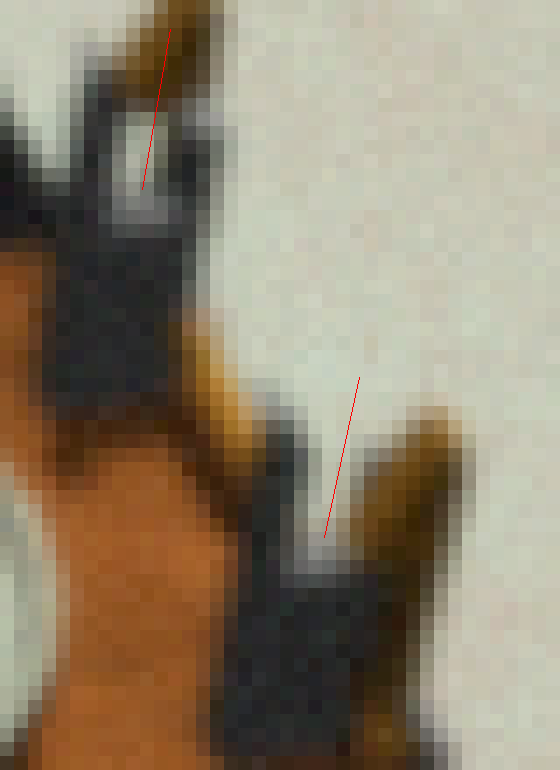

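Emit:
carry_out(targets=[[[0,0,0,0,0,0.2,-1],[0,0,0,0,0,0.2,-1],[0,0,0,0,0,0.15,-1],[0,0,0,0,0,0.1,-1],[0,0,0,0,0,0,-1]]])

```text
t: 14.55
eef_pos: [0.529, 0.2402, 0.2562]
ee_rot: [3.141, 0.0, -0.105]
force: [1.4, -2.7, 1.1]
width: 0.0082
```

```bash
python3 - <<'E'
from h import *
print(arm.get_state()['eef_pos'],arm.get_state()['force'])
for n,b in(("scene",(150,260,330,440)),):
    p,d=arm.grab_frame(n); r0,r1,c0,c1=b
    cv2.imwrite(f"pics/{n}7c.png",cv2.resize(p[r0:r1,c0:c1,::-1],(700,700),interpolation=2))
E
```

```text
[0.529  0.2402 0.2562] [ 1.3876 -2.747   1.111 ]
```

View pics/scene7c.png

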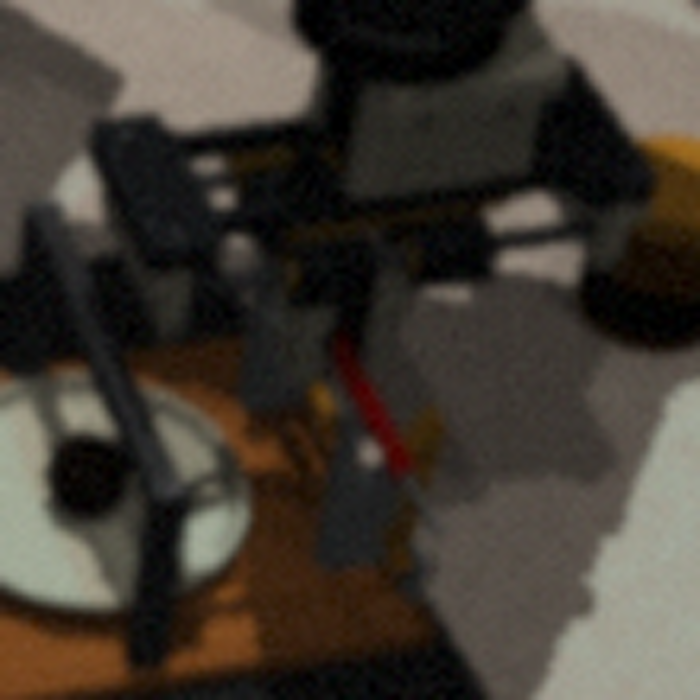

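Emit:
carry_out(targets=[[[0,0,0,0,0,0.2,-1],[0,0,0,0,0,0.2,-1],[0,0,0,0,0,0.15,-1],[0,0,0,0,0,0.1,-1],[0,0,0,0,0,0.1,-1],[0,0,0,0,0,0,-1]]])

```text
t: 15.35
eef_pos: [0.5291, 0.2408, 0.2376]
ee_rot: [-3.141, -0.0, -0.105]
force: [0.4, -0.2, 0.9]
width: 0.0087
```

```bash
python3 - <<'E'
from h import *
print(arm.get_state()['eef_pos'],arm.get_state()['force'])
for n,b in(("scene",(150,260,330,440)),("top",(140,240,130,230))):
    p,d=arm.grab_frame(n); r0,r1,c0,c1=b
    cv2.imwrite(f"pics/{n}8c.png",cv2.resize(p[r0:r1,c0:c1,::-1],(700,700),interpolation=2))
E
```

```text
[0.5291 0.2408 0.2376] [ 0.3897 -0.1895  0.8628]
```

View pics/scene8c.png

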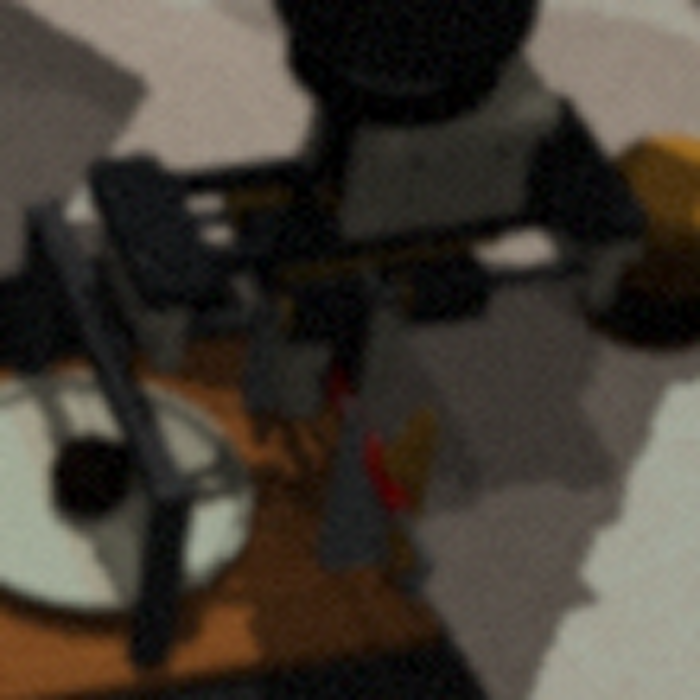

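View pics/top8c.png

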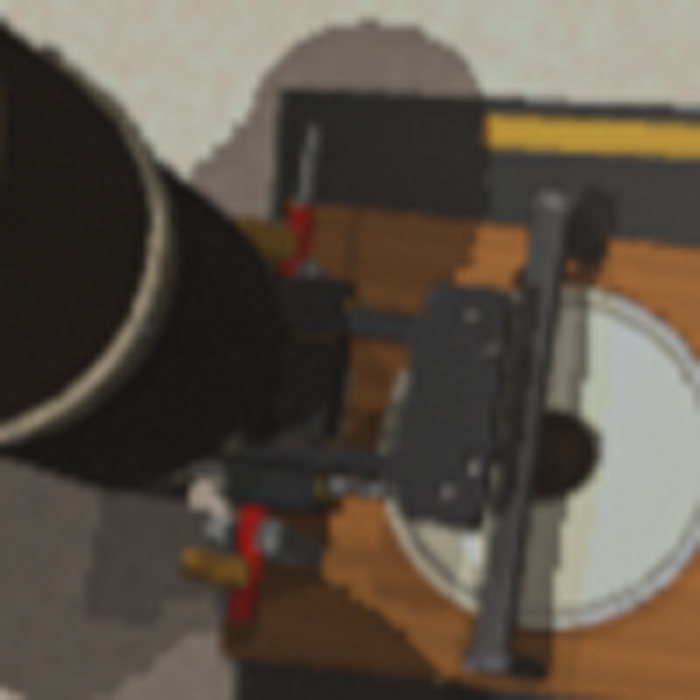

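Emit:
carry_out(targets=[[[0,0,0,0,0,0.06,-1],[0,0,0,0,0,0.06,-1],[0,0,0,0,0,0.04,-1],[0,0,0,0,0,0,-1]]])

```text
t: 15.95
eef_pos: [0.529, 0.2404, 0.2341]
ee_rot: [-3.141, -0.0, -0.105]
force: [-0.6, -0.4, 3.0]
width: 0.0083
```

Emit:
carry_out(targets=[[[0,0,0,0,0,0.04,-1],[0,0,0,0,0,0,-1],[0,0,0,0,0,0,-0.7],[0,0,0,0,0,0,-0.55],[0,0,0,0,0,0,-0.55],[0,0,0,0,0,0,-0.55],[0,0,0,0,0,0,-0.55]]])

```text
t: 16.82
eef_pos: [0.529, 0.2404, 0.2325]
ee_rot: [3.141, 0.0, -0.105]
force: [0.0, -0.1, 0.6]
width: 0.0199
```

```bash
python3 - <<'E'
from h import *
print(arm.get_state()['eef_pos'],arm.get_state()['force'])
for n,b in(("scene",(150,260,330,440)),("top",(140,240,130,230))):
    p,d=arm.grab_frame(n); r0,r1,c0,c1=b
    cv2.imwrite(f"pics/{n}9c.png",cv2.resize(p[r0:r1,c0:c1,::-1],(700,700),interpolation=2))
E
```

```text
[0.529  0.2404 0.2325] [ 0.0067 -0.0984  0.6277]
```

View pics/scene9c.png

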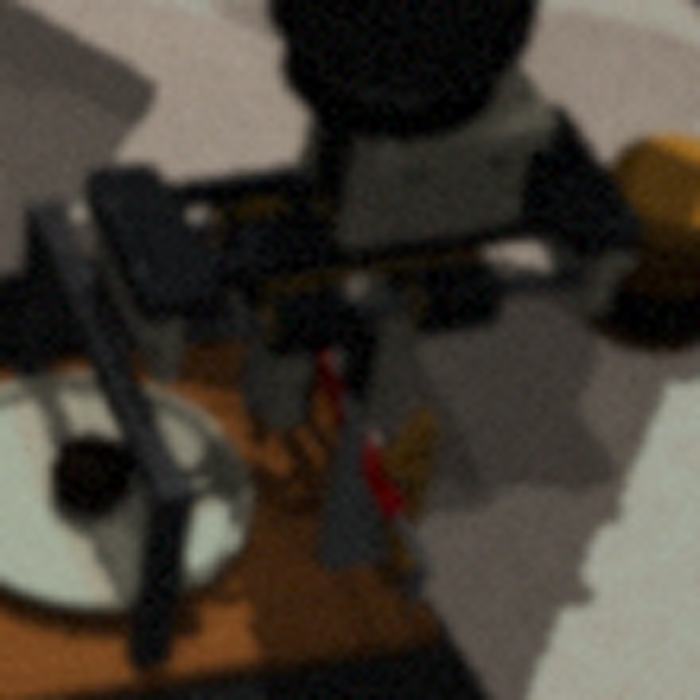

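View pics/top9c.png

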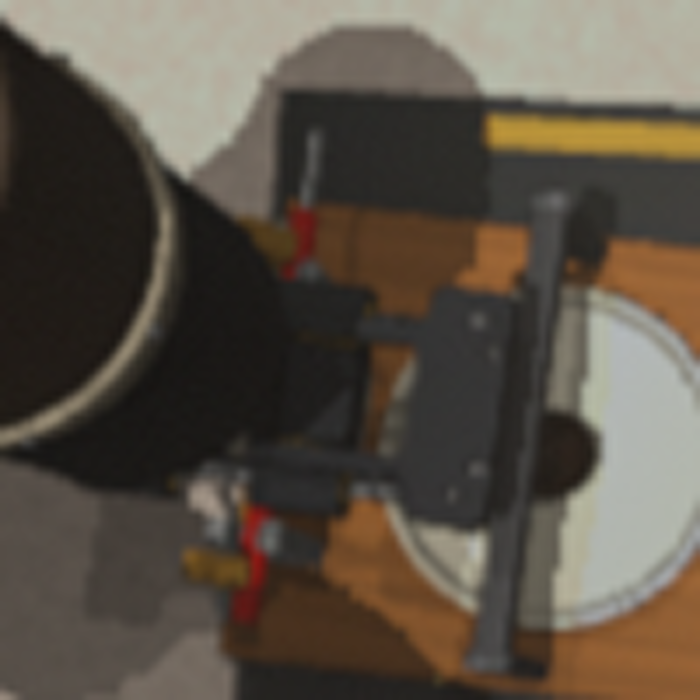

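Emit:
carry_out(targets=[[[0,0,0,0,0,-0.2,-0.55],[0,0,0,0,0,-0.5,-0.55],[0,0,0,0,0,-0.8,-0.55],[0,0,0,0,0,-1,-0.55],[0,0,0,0,0,-1,-0.5],[0,0,0,0,0,-0.5,-0.5],[0,0,0,0,0,0,-0.5]]])

```text
t: 17.8
eef_pos: [0.5291, 0.2405, 0.3338]
ee_rot: [-3.14, -0.001, -0.105]
force: [-0.2, -0.9, -0.4]
width: 0.0218
```

```bash
python3 - <<'E'
from h import *
print(arm.get_state()['eef_pos'],arm.get_state()['force'])
for n,b in(("scene",(180,250,340,410)),("top",(155,235,145,225))):
    p,d=arm.grab_frame(n); r0,r1,c0,c1=b
    cv2.imwrite(f"pics/{n}10.png",p[:,:,::-1])
    cv2.imwrite(f"pics/{n}10c.png",cv2.resize(p[r0:r1,c0:c1,::-1],(700,700),interpolation=2))
for q in("jaw","pick_mid","clip"):
  for n in("scene","top"): print(q,n,[(np.round(e["point"],1),round(e["conf"],2)) for e in arm.landmark_of(n,q)[:2]])
E
```

```text
[0.5291 0.2405 0.3338] [-0.1782 -0.8888 -0.4001]Traceback (most recent call last):
  File "<stdin>", line 8, in <module>
ValueError: it knows: bar, caddy, clip, dish, jar_left, jar_mid, jar_right, mark, mat, pick_mid, rest, truffle_center
```

View pics/scene10c.png

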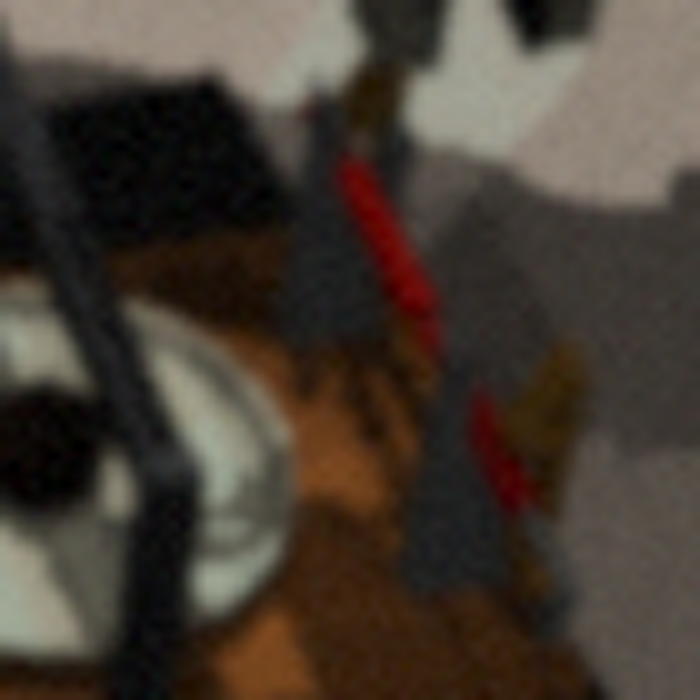

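View pics/top10c.png

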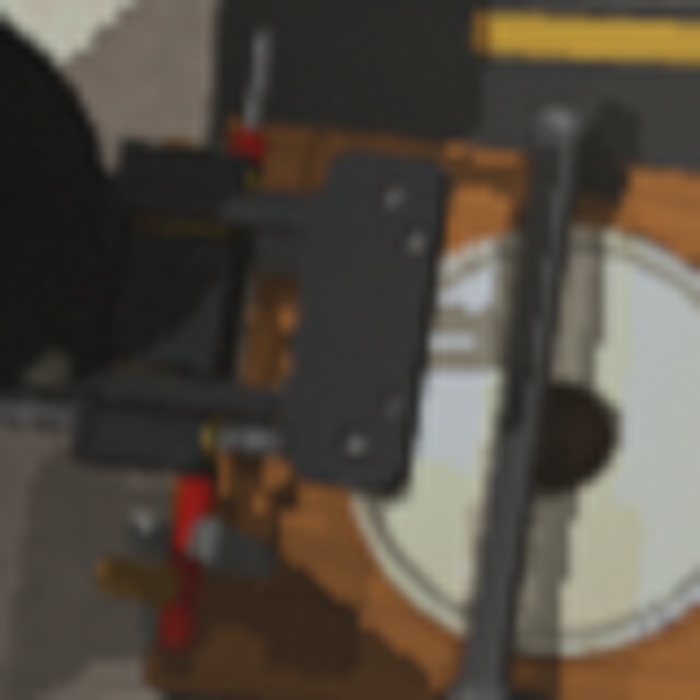

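```bash
python3 - <<'E'
from red import *
import red
red.B={"top":(165,240,145,180),"scene":(185,240,370,400)}
for z in(.066,.069,.073,.077): print(z); run(10,z)
for n in B:
    P=redpx(cv2.imread(f"pics/{n}10.png"),red.B[n]);print(n,P.min(0),P.max(0))
    for x,y in((.603,.2325),(.455,.248)):
      print([np.round(proj(n,(x,y+(.003 if n=="scene" else .0008),z)),1) for z in(.069,.075)])
E
```

```text
0.066
top 41 y at cx 0.24212156631152865 ang -6.029176532868762 x range 0.456666093972663 0.6017675103405183
scene 91 y at cx 0.2439141961022919 ang -6.2000327918482085 x range 0.4777062548518708 0.5982387789746548
0.069
top 41 y at cx 0.24133818654869016 ang -6.029176532868761 x range 0.45649353751942834 0.6011474395999243
scene 91 y at cx 0.2423951756769565 ang -6.200032791848222 x range 0.48057201818897155 0.6006436561545491
0.073
top 41 y at cx 0.240293680198239 ang -6.029176532868755 x range 0.4562634622484487 0.6003206786124655
scene 91 y at cx 0.24036981510984293 ang -6.200032791848217 x range 0.4843930359717724 0.6038501590610746
0.077
top 41 y at cx 0.2392491738477878 ang -6.029176532868764 x range 0.45603338697746915 0.5994939176250067
scene 91 y at cx 0.2383444545427291 ang -6.200032791848212 x range 0.4882140537545733 0.6070566619676002
top [170 164] [227 174]
[array([169.3, 173.2]), array([168.8, 172.6])]
[array([227.6, 164.5]), array([227.5, 163.9])]
scene [196 374] [229 392]
[array([229.7, 392.3]), array([228. , 392.7])]
[array([189.4, 371.1]), array([187.7, 371.4])]
```

Emit:
carry_out(targets=[[[0,0,0,0,0.4,0,-0.2],[0,0,0,0,0.7,0,0.2],[0,0,0,0,0.8,0,0.2],[0,0,0,0,0.8,0,0.2],[0,0,0,0,0.7,0,0.2],[0,0,0,0,0.4,0,0.2],[0,0,0,0,0,0,0.2],[0,0,0,0,0,0,0.2]]])

```text
t: 18.9
eef_pos: [0.5192, 0.1462, 0.3327]
ee_rot: [-3.141, -0.0, -0.105]
force: [-0.3, 0.2, 0.0]
width: 0.0523
```

```bash
python3 - <<'E'
from h import *
print(arm.get_state()['eef_pos'],arm.get_state()['force'])
for n,b in(("scene",(180,250,330,400)),("top",(150,240,140,230))):
    p,d=arm.grab_frame(n); r0,r1,c0,c1=b
    cv2.imwrite(f"pics/{n}11.png",p[:,:,::-1]);np.save(f"pics/{n}11.npy",d)
    cv2.imwrite(f"pics/{n}11c.png",cv2.resize(p[r0:r1,c0:c1,::-1],(700,700),interpolation=2))
E
```

```text
[0.5192 0.1462 0.3327] [-0.3192  0.1758  0.0469]
```

View pics/scene11c.png

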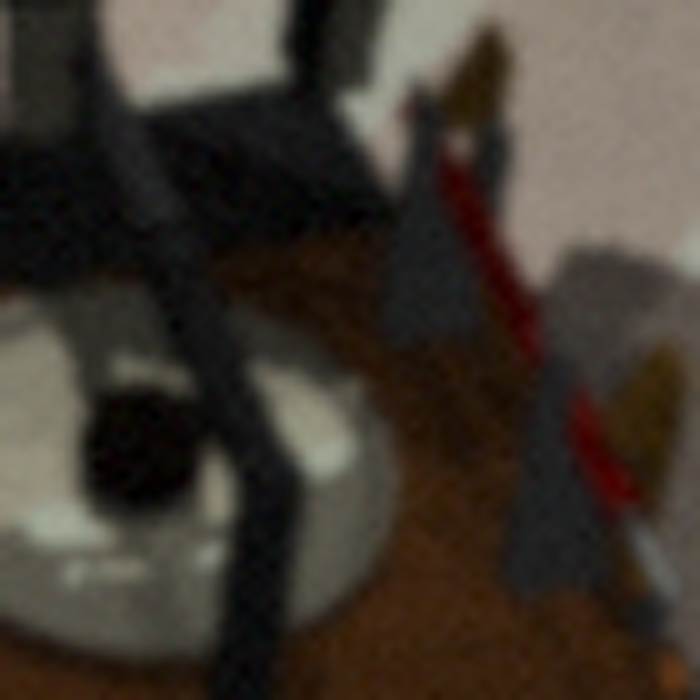

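View pics/top11c.png

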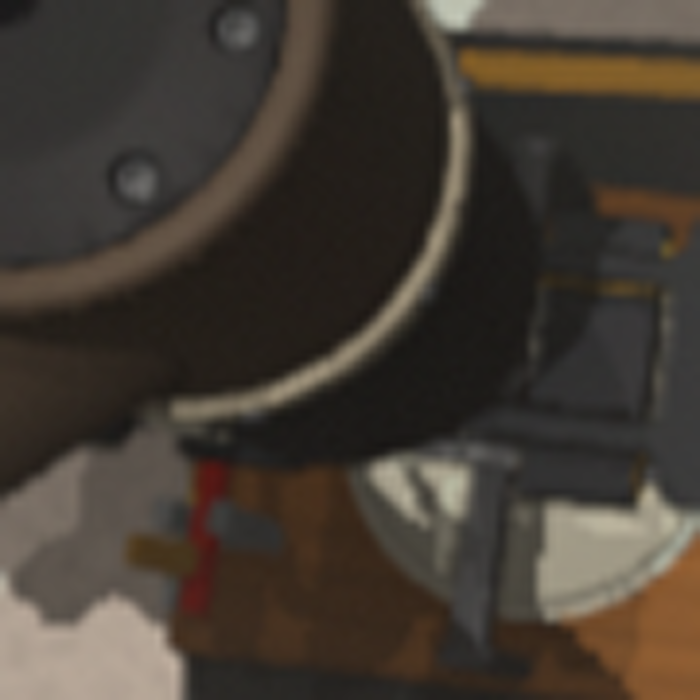

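Emit:
carry_out(targets=[[[0,0,0,0,0,0.4,0.2],[0,0,0,0,0,0.6,0.2],[0,0,0,0,0,0.6,0.2],[0,0,0,0,0,0.6,0.2],[0,0,0,0,0,0.4,0.1],[0,0,0,0,0,0.18,0],[0,0,0,0,0,0,-0.2],[0,0,0,0,0,0,-0.4],[0,0,0,0,0,0,-0.5],[0,0,0,0,0,0,-0.5]]], squeeze=15)

```text
t: 20.25
eef_pos: [0.5191, 0.1459, 0.2635]
ee_rot: [-3.141, -0.0, -0.105]
force: [-0.1, -0.7, -0.2]
width: 0.0223
```

```bash
python3 - <<'E'
from h import *
print(arm.get_state()['eef_pos'],arm.get_state()['force'])
for n,b in(("scene",(160,260,310,410)),):
    p,d=arm.grab_frame(n); r0,r1,c0,c1=b
    cv2.imwrite(f"pics/{n}12.png",p[:,:,::-1])
    cv2.imwrite(f"pics/{n}12c.png",cv2.resize(p[r0:r1,c0:c1,::-1],(700,700),interpolation=2))
E
```

```text
[0.5191 0.1459 0.2635] [-0.1076 -0.662  -0.1911]
```

View pics/scene12c.png

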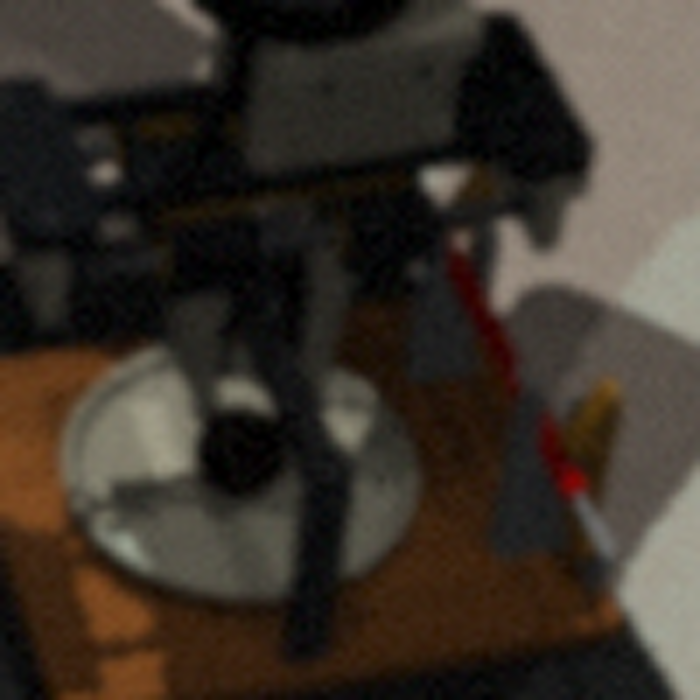

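Emit:
carry_out(targets=[[[0,0,0,0,0,0,-0.55],[0,0,0,0,0,0,-0.6],[0,0,0,0,0,0,-0.64],[0,0,0,0,0,0,-0.68],[0,0,0,0,0,0,-0.72],[0,0,0,0,0,0,-0.76],[0,0,0,0,0,0,-1],[0,0,0,0,0,0,-1]]], squeeze=20)

```text
t: 21.3
eef_pos: [0.5191, 0.1461, 0.2632]
ee_rot: [-3.141, -0.0, -0.105]
force: [-1.1, 2.4, -1.2]
width: 0.0117
```

Emit:
carry_out(targets=[[[0,0,0,0,0,0,-1],[0,0,0,0,0,0,-1],[0,0,0,0,0,0,-1],[0,0,0,0,0,-0.05,-1],[0,0,0,0,0,-0.1,-1],[0,0,0,0,0,-0.1,-1],[0,0,0,0,0,-0.1,-1],[0,0,0,0,0,-0.05,-1],[0,0,0,0,0,0,-1]]], squeeze=55)

```text
t: 22.42
eef_pos: [0.5191, 0.1459, 0.2733]
ee_rot: [-3.141, -0.0, -0.105]
force: [-0.1, 0.9, -5.1]
width: 0.0117
```

```bash
python3 - <<'E'
from h import *
s=arm.get_state();print(s['eef_pos'],s['force'],s['moment'],s['width'])
for n,b in(("scene",(160,260,310,410)),):
    p,d=arm.grab_frame(n); r0,r1,c0,c1=b
    cv2.imwrite(f"pics/{n}13.png",p[:,:,::-1])
    cv2.imwrite(f"pics/{n}13c.png",cv2.resize(p[r0:r1,c0:c1,::-1],(700,700),interpolation=2))
E
```

```text
[0.5191 0.1459 0.2733] [-0.0502  0.93   -5.0937] [-0.2029  0.0606  0.0394] 0.011730609584191568
```

View pics/scene13c.png

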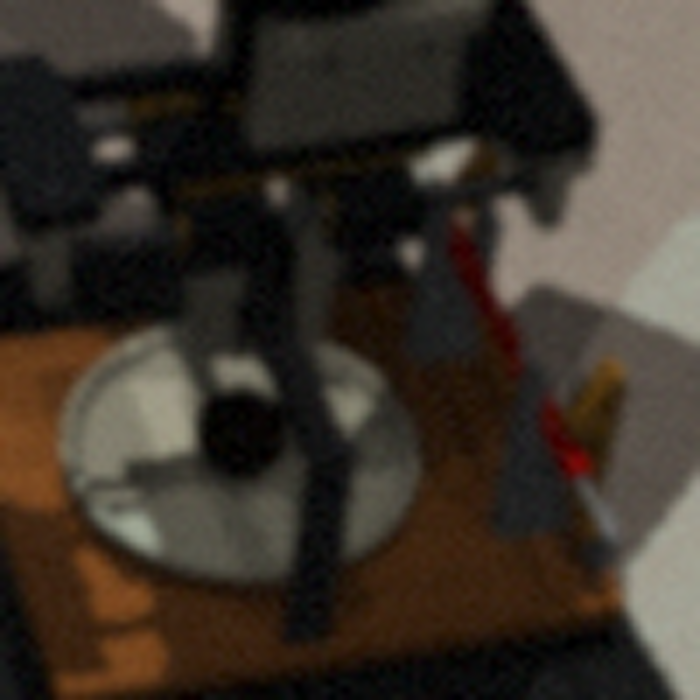

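Emit:
carry_out(targets=[[[0,0,0,0,0,-0.05,-1],[0,0,0,0,0,-0.1,-1],[0,0,0,0,0,-0.15,-1],[0,0,0,0,0,-0.2,-1],[0,0,0,0,0,-0.25,-1],[0,0,0,0,0,-0.25,-1],[0,0,0,0,0,-0.25,-1],[0,0,0,0,0,-0.25,-1],[0,0,0,0,0,-0.25,-1],[0,0,0,0,0,-0.25,-1],[0,0,0,0,0,-0.25,-1],[0,0,0,0,0,-0.25,-1],[0,0,0,0,0,-0.25,-1],[0,0,0,0,0,-0.25,-1],[0,0,0,0,0,-0.25,-1],[0,0,0,0,0,-0.15,-1],[0,0,0,0,0,-0.1,-1],[0,0,0,0,0,-0.05,-1],[0,0,0,0,0,0,-1],[0,0,0,0,0,0,-1]]])

```text
t: 24.98
eef_pos: [0.519, 0.1459, 0.3617]
ee_rot: [3.141, 0.0, -0.105]
force: [0.3, -0.6, -4.7]
width: 0.0113
```

```bash
python3 - <<'E'
from h import *
s=arm.get_state();print(s['t'],s['q'],s['eef_pos'],s['force'],s['moment'],s['width'])
for n,b in(("scene",(110,260,290,440)),):
    p,d=arm.grab_frame(n); r0,r1,c0,c1=b
    cv2.imwrite(f"pics/{n}14.png",p[:,:,::-1])
    cv2.imwrite(f"pics/{n}14c.png",cv2.resize(p[r0:r1,c0:c1,::-1],(600,600),interpolation=2))
E
```

```text
24.975 [ 0.6377  0.1695 -0.3499 -0.0001 -1.0517  0.8284] [0.519  0.1459 0.3617] [ 0.2884 -0.5954 -4.7189] [-0.1674 -0.0094 -0.0084] 0.011288663114197883
```

View pics/scene14c.png

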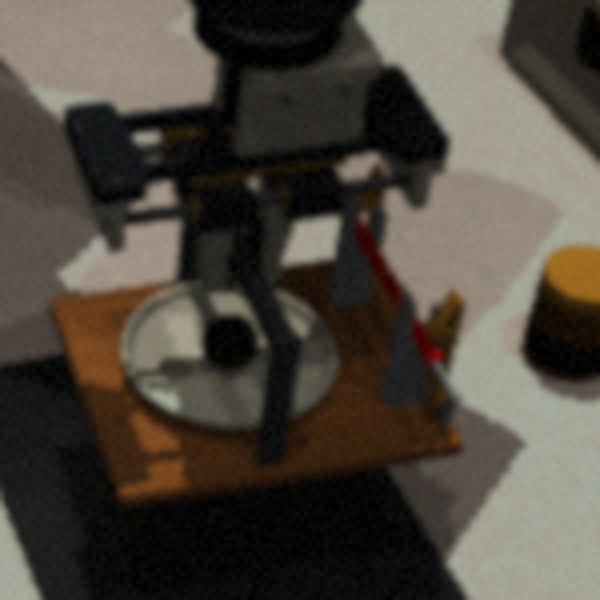

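Emit:
carry_out(targets=[[[0,0,0.1,0,0,0,-1],[0,0,0.2,0,0,0,-1],[0,0,0.3,0,0,0,-1],[0,0,0.35,0,0,0,-1],[0,0,0.35,0,0,0,-1],[0,0,0.35,0,0,0,-1],[0,0,0.35,0,0,0,-1],[0,0,0.35,0,0,0,-1],[0,0,0.35,0,0,0,-1],[0,0,0.35,0,0,0,-1],[0,0,0.35,0,0,0,-1],[0,0,0.35,0,0,0,-1],[0,0,0.35,0,0,0,-1],[0,0,0.35,0,0,0,-1],[0,0,0.35,0,0,0,-1],[0,0,0.35,0,0,0,-1],[0,0,0.35,0,0,0,-1]]])

```text
t: 27.15
eef_pos: [0.519, 0.1459, 0.3619]
ee_rot: [3.142, 0.0, -0.876]
force: [-1.0, 0.6, -5.2]
width: 0.0113
```

Emit:
carry_out(targets=[[[0,0,0.35,0,0,0,-1],[0,0,0.35,0,0,0,-1],[0,0,0.35,0,0,0,-1],[0,0,0.35,0,0,0,-1],[0,0,0.35,0,0,0,-1],[0,0,0.35,0,0,0,-1],[0,0,0.35,0,0,0,-1],[0,0,0.35,0,0,0,-1],[0,0,0.35,0,0,0,-1],[0,0,0.35,0,0,0,-1],[0,0,0.35,0,0,0,-1],[0,0,0.35,0,0,0,-1],[0,0,0.35,0,0,0,-1],[0,0,0.3,0,0,0,-1],[0,0,0.2,0,0,0,-1],[0,0,0.15,0,0,0,-1],[0,0,0.09,0,0,0,-1],[0,0,0,0,0,0,-1],[0,0,0,0,0,0,-1],[0,0,0,0,0,0,-1]]])

```text
t: 29.65
eef_pos: [0.5191, 0.1459, 0.3619]
ee_rot: [-3.142, 0.0, -1.611]
force: [-1.0, 0.2, -5.5]
width: 0.0113
```

```bash
python3 - <<'E'
from h import *
s=arm.get_state();print(s['t'],s['q'],s['eef_pos'],s['ee_rot'],s['force'],s['moment'],s['width'])
for n,b in(("scene",(110,290,270,450)),("top",(110,290,110,290))):
    p,d=arm.grab_frame(n); r0,r1,c0,c1=b
    cv2.imwrite(f"pics/{n}15.png",p[:,:,::-1]);np.save(f"pics/{n}15.npy",d)
    cv2.imwrite(f"pics/{n}15c.png",cv2.resize(p[r0:r1,c0:c1,::-1],(600,600),interpolation=2))
E
```

```text
29.65 [ 0.6377  0.1693 -0.3497  0.     -1.0518 -0.678 ] [0.5191 0.1459 0.3619] [-3.1415  0.     -1.6111] [-0.9519  0.2312 -5.5152] [ 0.0729  0.0322 -0.0322] 0.011322693982995836
```

View pics/scene15c.png

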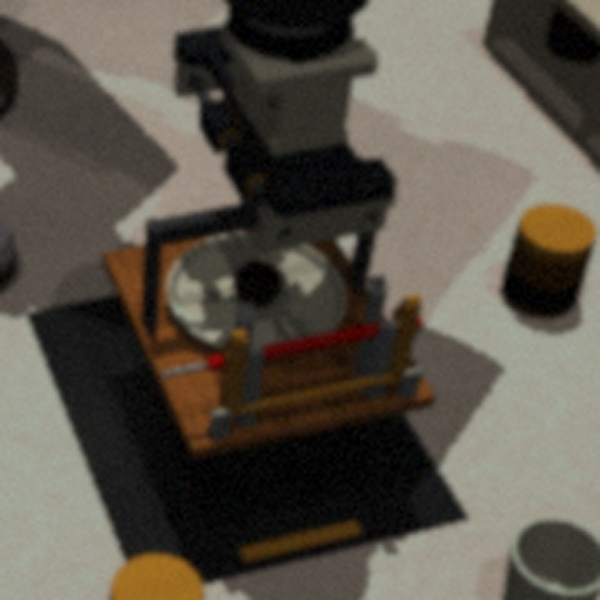

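View pics/top15c.png

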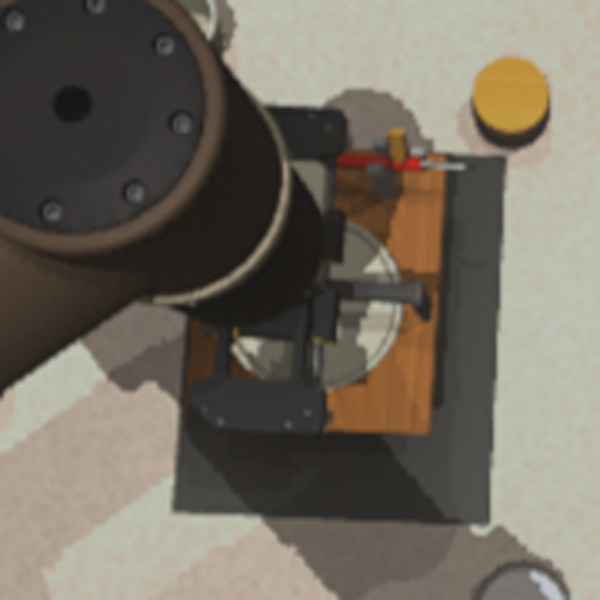

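```bash
python3 - <<'E'
from h import *
d=np.load("pics/scene15.npy");C=cloud("scene",d);im=cv2.imread("pics/scene15.png").astype(int)
m=(abs(C[...,2]-.114)<.02)&(abs(C[...,0]-.52)<.13)&(abs(C[...,1]-.14)<.1)&(im[...,2]>1.6*im[...,0])&(im[...,2]>50)&(im[...,1]>20)
P=C[m];
for _ in range(4):
    c=P.mean(0);u=np.linalg.svd(P-c)[2][2];u*=np.sign(u[2]);r=(P-c)@u;P=P[abs(r)<.004]
print(len(P),c,"tilt",np.arccos(u[2]),u)
zt=.104
for q,z in(("truffle_center",.117+.021),("dish",.121),("pick_mid",.165),("clip",.165),("bar",.2026)):
    for n in("scene",): 
        for e in arm.landmark_of(n,q)[:2]: print(q,np.round(e["point"],1),round(e["conf"],2),atz(n,e["point"],z))
# dark truffle
P=C[(abs(C[...,0]-.52)<.03)&(abs(C[...,1]-.147)<.03)&(C[...,2]>.125)&(C[...,2]<.16)&(im.sum(2)<60)]
print(len(P),P.mean(0),np.percentile(P,[5,95],axis=0))
E
```

```text
964 [0.5539 0.0916 0.1142] tilt 0.008047936404872946 [ 0.0011 -0.008   1.    ]
truffle_center [196.  348.5] 0.47 [0.5276 0.1479 0.138 ]
dish [199.5 346.4] 0.55 [0.5208 0.1472 0.121 ]
dish [211.1 363.2] 0.35 [0.5697 0.1684 0.121 ]
pick_mid [210.7 363.2] 0.8 [0.6082 0.1449 0.165 ]
pick_mid [211.2 184.8] 0.71 [ 0.4867 -0.2267  0.165 ]
clip [213.4 364.2] 0.93 [0.6166 0.1434 0.165 ]
bar [170.7 345.5] 0.66 [0.5101 0.1418 0.2026]
131 [0.5286 0.1432 0.1445] [[0.5175 0.1325 0.1333]
 [0.5368 0.1549 0.1529]]
```

```bash
python3 - <<'E'
from h import *
s=arm.get_state();print(s['t'],s['eef_pos'],abs(s['qd']).max())
print(arm.job_done())
E
```

```text
30.0 [0.519  0.1459 0.3619] 0.0008325893937968646
the job is handed in; nothing more can be done
None
```

I carried out the whole task and handed it in at about 30 s of the 54 s allowed. No verdict was reported.

I chose the smaller red pick, the one lying on the rest, over the longer one on the table. I pushed it into the clip past the jaw and released it. Then I gripped the bar, lifted the caddy about 10 cm, and turned it clockwise about 86° to match the mat's angle.

**Last checks:**
- **Caddy:** the board was level within about 0.01 rad. The gripper still carried about 5 N of load and the arm was still. The bar stood about 1 cm from the mat's centre, and the pick side faced the brass mark.
- **Truffle:** it was within a few mm of the dish centre by the depth image. The network was rougher, putting it about 7 mm off; the limit is 15 mm.
- **Pick:** the pictures showed it down in both forks with the brass lips over it.
- **Jars:** no jar looked moved in the pictures; I did not measure them again.

**Disagreements and limits:**
- The two cameras differed by about 2–3 mm across the pick. I allowed for this using the known gripper pose.
- With that allowance, the height worked out between the two cameras came to about 6 mm below home, outside the 4 mm limit. I took this as measurement error because the slot floor stops the pick at home height. The push also stopped at about the right height with about 3 N.
- I judged the jaw to be shut from the pictures only, because its angle cannot be read.

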